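# Lay the brittle filler-cap strip back on the smaller battery

## Robot

A 6-joint arm with a two-finger parallel gripper is mounted at the origin on the work surface; the furniture and walls round the work are solid. World frame = base frame: x ahead of the robot, y to its left, z up, the work surface at z = 0. Lengths are in mm, angles in rad, forces in N, time in s.
With the tool pointing down it reaches from about 425 to 950 mm from the base axis. Payload 3.5 kg.
Tool frame: the origin (TCP) lies midway between the tips of the shut fingers; the grasp point (between the pads) lies 19 mm behind it (env.grip_depth is the z of the grasp point in the tool frame, in mm); z points along the fingers, y is the line along which they close (so a half turn about z gives the same grasp; the last joint's range is limited). The gripper opens to 85 mm and grips with 20 to 120 N. Pads are 22 mm wide; open, the fingers measure 114 mm over their backs; the gripper's body (76 mm by 85 mm) begins 54 mm behind the grasp point. The pads swing forward as they close: fully open they stand 13 mm farther back than shut.
Start: joints at [0.978, 0.286, 1.577, -0, 1.279, -0.15], TCP at [289.181, 609.902, 231.325] pointing down, gripper open.
Joint ranges: [-2.77, 2.77], [-0.9, 2.22], [0.21, 2.48], [-1.53, 4.67], [0.24, 2.81], [-2.84, 2.84]. Speed limits (rad/s): [2.79, 2.79, 3.14, 3.14, 3.14, 3.14].

## Interface

Orientations are given as a unit quaternion [x, y, z, w].
In Python, from bench import env, imaging gives the robot as it stands.
- The arm moves only by the tool jog_arm, never from a script. Its argument "series" is a list that holds one entry, the list of rows, each a list of 6 numbers: the shift along the tool's x, y, z as a fraction of full scale, then the turn, a rotation vector about the tool's x, y, z as a fraction of full scale. A call has 1 to 12 rows; each row shifts and turns the commanded pose from where the row before left it, along the tool's axes as they then stand; what a row does not reach is not made up. Full scale, the value 1, is 120 mm for a shift and 1.5 rad for a turn. A row lasts 1/10 s, in which the tool goes at most 50 mm and 8.59 degrees, less where a joint would pass 70% of its speed; a pose out of reach is approached as far as the arm can. A call with a number of a shift or a turn outside -1 to 1 is refused whole. A call with a gripper value outside its range is refused whole. "grip" is the closure, from -1 (fully open) to 1 (shut), so that 0 is half open, set as the call begins (left out, the last holds). The fingers move at their own pace and stop on an object; the grip force is fixed at half the most. Time passes only in rows, so rows that do not move let the fingers close. It gives the time, the measured TCP pose, the force, the opening and the grip force at its end, in the units of the state.
- env.sense(): the state, without advancing time (a new reading comes with each control period).
- imaging.capture(name): name is "scene" or "top" or "wrist"; returns a dict with "frame" (384x512x3 uint8, red, green, blue), "fx", "fy", "cx", "cy" (pixels), "eye" and "attitude" of the camera in the world; the wrist camera has in their place "mount" (4x4, takes a point from camera to tool coordinates, whose origin is the TCP and whose axes are the flange's). Camera axes: x right, y down, z forward; pixel columns grow to the right and rows downward; lengths in mm; the calibration is good to about 2 mm. A picture is of the moment at which its call begins: read the wrist's pose just before it. There is no depth.
- env.close_job(): hands the job in; it is judged then, once.
The state is a dict: "t": time; "joints": joint angles; "joint_velocities": joint speeds; "joint_torque": joint torques, N m; "position": TCP position; "tcp_rot": TCP orientation; "ft_force": force on the tool from outside, world axes, zero at the start; "moment": the same for the moment, N m; "opening": finger opening in mm; "grip_force": force on a finger pad.
Only numpy, scipy, OpenCV 4.12 (cv2) and the standard library are available. Lean on these libraries where they do the work, as an engineer would, in place of code of your own. Each camera call takes 0.05 s, during which the arm holds its last target. There are 200 camera calls.

## Task

The smaller of the two batteries has been topped up: pick up the strip of six filler caps and lay it flat over that battery's row of six filler holes, lined up with the row. The old strip is brittle, so grip it lightly, with no more than about 40 N, and set it down softly without pressing or dropping it. Do not shove either battery, and leave the flat cover plate alone.

Things in the scene. Friction and masses are not known exactly. Their poses are not given: they have to be found in the camera images.
- strip_centre (a point): centre, half-way up, of the loose black filler-cap strip: six round cups (18 mm across) in a row on a thin bar, 111 mm long, 20 mm wide, 11 mm high, 20 to 45 g; it lies cups up on the table in front of the batteries. Axes: y along it, x across it (grip across x, at the middle), z up. Either way round will do. Brittle plastic
- filler_row (a point): middle of the row of six filler holes, on the top of the smaller black battery (118 mm long, 77 deep, 93 high, loose). The row runs along y on a flat deck, 116 mm long (y), 44 mm wide (x), centred here, 93 mm above the table, the battery's highest part; the terminal side (-x) is lower. z up. The holes are shallow: the strip rests on the deck, its centre 5.5 mm above this point
- battery_c: bystander: the larger black battery, 154 mm long (y), 92 mm deep (x), 102 mm high, loose; origin at the middle of its underside. It changes places with the smaller one
- cover_plate: bystander: plain flat black cover plate, 100 mm long (y), 31 mm wide (x), 6 mm high, no cups, loose on the table; origin at the middle of its underside. It changes places with the cap strip
Mind the look-alikes: they are no part of the job. What is shaped like the part that bears filler_row but red is not meant.

How it is judged (in metres and radians):
At the end, for the whole second after the job is handed in: the cap strip lies still, flat (within 6 degrees) and cups up on the smaller battery's deck, its centre within 15 mm of the middle of the filler row and its length within 10 degrees of the row (horizontal distance between strip_centre and filler_row below 0.015 m and angle between the y axis of strip_centre and the y axis of filler_row, either way round below 0.175 rad and z of strip_centre in the frame of filler_row between 0.002 and 0.009 m and angle between strip_centre's own z axis and vertical below 0.1 rad and linear speed of cap_strip below 0.02 m/s); the robot touches nothing.
It fails at once if the strip is squeezed by the fingers with more than 45 N each (90 N, both pads added) (contact force between the fingers and cap_strip above 90 N).
It fails at once if the strip is pressed or knocked onto the battery with more than 20 N (contact force between cap_strip and battery_a above 20 N).
It fails at once if the strip is dropped: let go while more than 15 mm above the filler deck's height (z of strip_centre in the frame of filler_row above 0.0205 m and contact force between the fingers and cap_strip below 0.05 N).
It fails at once if either battery is shoved more than 20 mm (distance of any of filler_row, battery_c from where it was at the start of the episode above 0.02 m).
It fails at once if the cover plate is moved more than 20 mm (distance of cover_plate from where it was at the start of the episode above 0.02 m).
It also fails if it takes over 40 s, if anything falls off the work surface, if the arm or the gripper's body presses on something with over 40 N, if the wrist force passes 120 N, or if a joint passes its speed limit or range.

## Working session

There is one attempt and no reset: what is moved stays moved. The work goes in short steps, Python scripts to look and compute and a tool call to move; the robot and the scene stay as the last step left them, time stands still between calls to the robot, and variables do not carry over. Pictures are saved under pics/ and viewed, at most 10 in all, crops included, and the job is handed in when it is done.

Besides the shell and the picture viewer there is one more tool, called as name(argument=value, ...), one argument or row to a line, values as JSON. jog_arm: Moves the arm, as the interface text tells. Its arguments: {"type":"object","properties":{"series":{"type":"array","items":{"type":"array","items":{"type":"array","items":{"type":"number","minimum":-1,"maximum":1}}}},"grip":{"type":"number"}},"required":["series"]}

```bash
mkdir -p pics; python3 - <<'E'
from bench import env, imaging
import cv2,numpy as np
print({k:np.round(v,3) if not isinstance(v,dict) else v for k,v in env.sense().items()},env.grip_depth)
ims=[]
for n in("scene","top"):
    c=imaging.capture(n);cv2.imwrite(f"pics/{n}.png",cv2.cvtColor(c["frame"],cv2.COLOR_RGB2BGR))
    print(n,{k:np.round(v,4).tolist() for k,v in c.items() if k!="frame"})
c=imaging.capture("wrist");print({k:np.round(v,4).tolist() for k,v in c.items() if k!="frame"})
E
```

```text
{'t': np.float64(0.0), 'joints': array([ 0.978,  0.287,  1.578,  0.   ,  1.279, -0.15 ]), 'joint_velocities': array([-0.001, -0.001,  0.001, -0.001,  0.003, -0.   ]), 'joint_torque': array([ 1.0000e-03, -4.0599e+01, -2.9262e+01, -0.0000e+00,  6.0000e-03,
       -0.0000e+00]), 'position': array([288.829, 609.356, 229.919]), 'tcp_rot': array([ 0.22 ,  0.976, -0.001, -0.   ]), 'ft_force': array([0.246, 0.251, 0.316]), 'moment': array([-0.04 , -0.027,  0.049]), 'grip_force': np.float64(0.0), 'opening': np.float64(85.481)} -18.700000000000003
scene {'fx': 484.1855, 'fy': 484.1855, 'cx': 251.421, 'cy': 196.9711, 'eye': [-184.9109, -402.8216, 773.8126], 'attitude': [0.7812, -0.4922, 0.1965, -0.3299]}
top {'fx': 422.9178, 'fy': 422.9178, 'cx': 257.7019, 'cy': 196.7188, 'eye': [325.6448, -71.0691, 1089.7164], 'attitude': [-0.7015, 0.7107, -0.0449, 0.026]}
{'fx': 317.0493, 'fy': 317.0493, 'cx': 258.1753, 'cy': 187.4271, 'mount': [[-0.0014, -0.9625, -0.2713, 69.4066], [1.0, -0.0014, -0.0002, 0.0964], [-0.0002, -0.2713, 0.9625, -142.8699], [0.0, 0.0, 0.0, 1.0]]}
```

View pics/top.png

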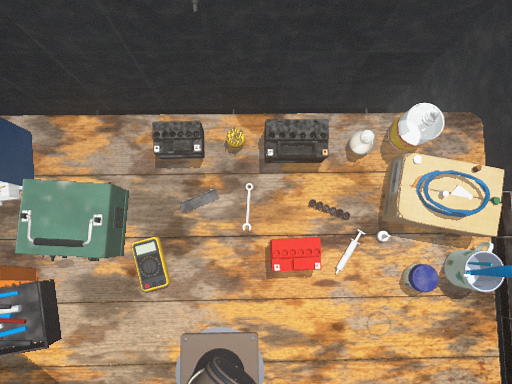

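View pics/scene.png

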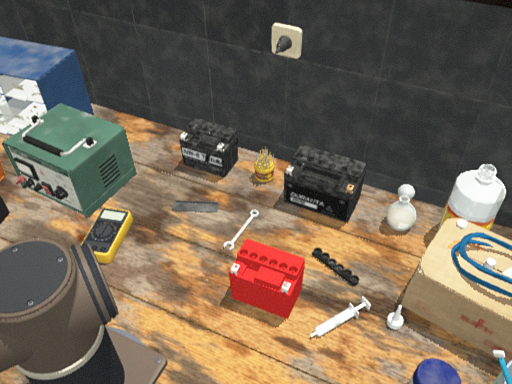

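The top view shows the smaller black battery at about (178,138), the larger one at (297,139), the strip at (329,209) and the cover plate at (199,200). The red look-alike is at (296,254). I'll cast rays to measure these.

```bash
cat > h.py <<'E'
from bench import env, imaging
import cv2,numpy as np
from scipy.spatial.transform import Rotation as R
def cam(n):
    s=env.sense();c=imaging.capture(n)
    if "mount" in c:
        M=np.array(c["mount"]);T=R.from_quat(s["tcp_rot"]).as_matrix()
        c["Rw"]=T@M[:3,:3];c["e"]=T@M[:3,3]+s["position"]
    else: c["Rw"]=R.from_quat(c["attitude"]).as_matrix();c["e"]=np.array(c["eye"])
    return c
def cast(c,uv,z):
    uv=np.atleast_2d(uv).astype(float)
    d=np.c_[(uv[:,0]-c["cx"])/c["fx"],(uv[:,1]-c["cy"])/c["fy"],np.ones(len(uv))]@c["Rw"].T
    return c["e"]+d*((z-c["e"][2])/d[:,2])[:,None]
def dark(c,box,th):
    x0,y0,x1,y1=box;g=c["frame"][y0:y1,x0:x1].max(2)
    m=cv2.morphologyEx((g<th).astype(np.uint8),cv2.MORPH_CLOSE,np.ones((3,3)))
    n,l,s,ce=cv2.connectedComponentsWithStats(m);i=1+np.argmax(s[1:,4])
    return np.argwhere(l==i)[:,::-1]+[x0,y0]
def line(P):
    r=cv2.minAreaRect(P[:,:2].astype(np.float32));b=cv2.boxPoints(r)
    e=max(b[1]-b[0],b[2]-b[1],key=np.linalg.norm)
    return np.round(r[0],1),np.round(r[1],1),round(float(np.degrees(np.arctan(e[0]/e[1]))),1)  # angle from y axis toward x
E
python3 - <<'E'
from h import *
c=cam("top")
p=dark(c,(300,190,358,228),75);print(len(p),line(cast(c,p,6)))
for th in(60,80):
  p=dark(c,(145,115,212,162),th);print(len(p),line(cast(c,p,93)))
f=cv2.cvtColor(c["frame"],cv2.COLOR_RGB2BGR)
a=cv2.resize(f[105:175,140:220],None,fx=5,fy=5,interpolation=2);b=cv2.resize(f[180:250,290:370],None,fx=5,fy=5,interpolation=2)
cv2.imwrite("pics/z.png",np.hstack([a,b]))
E
```

```text
1 (array([ 387. , -333.3]), array([0., 0.]), nan)
47 (array([552.9,  38.9]), array([16.6, 60.8]), -89.9)
1029 (array([563.4,  89.5]), array([ 85.9, 119.5]), -2.0)h.py:23: RuntimeWarning: invalid value encountered in scalar divide
  return np.round(r[0],1),np.round(r[1],1),round(float(np.degrees(np.arctan(e[0]/e[1]))),1)  # angle from y axis toward x
```

View pics/z.png

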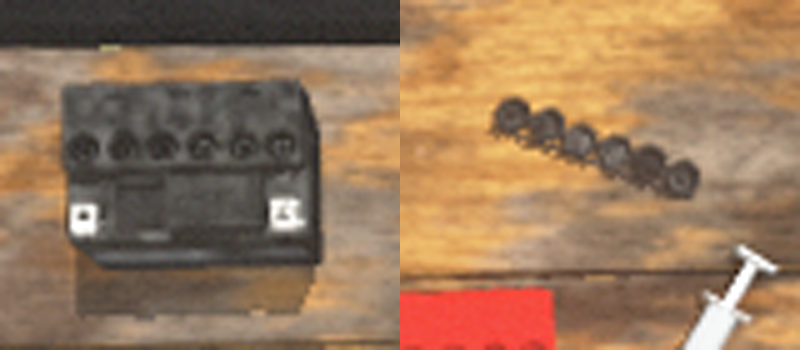

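The left crop shows six hole marks from (83,148) to (281,148). The right crop shows the strip's end cups at (513,115) and (683,180). The dark masks are weak, so I'll use these points.

```bash
python3 - <<'E'
from h import *
c=cam("top")
P=cast(c,[(312.6,203),(346.6,216)],8);print(P.round(1),P.mean(0).round(1),np.linalg.norm(P[1]-P[0]))
Q=cast(c,[(156.6,134.6),(196.2,134.6)],93);print(Q.round(1),Q.mean(0).round(1),np.linalg.norm(Q[1]-Q[0]))
D=cast(c,[(152.8,122),(200,122),(153,139),(201,139)],93);print(D.round(1))
s=env.sense();print(R.from_quat(s["tcp_rot"]).as_matrix().round(3),s["position"])
# toolbox height by two-view check: handle corner in top/scene
s_=cam("scene")
def ray(c,uv):
    a=cast(c,uv,0)[0];return c["e"],a
def tri(u,v):
    (o1,a),(o2,b)=ray(c,u),ray(s_,v);A=np.c_[a-o1,-(b-o2)];k=np.linalg.lstsq(A,o2-o1,rcond=None)[0]
    return (o1+k[0]*(a-o1)).round(),(o2+k[1]*(b-o2)).round()
print(tri((98,240),(92,148)),tri((128,191),(131,127)))
E
```

```text
[[ 416.4 -242.1    8. ]
 [ 381.8 -329.     8. ]] [ 399.1 -285.5    8. ] 93.56181917435232
[[577.8 141.1  93. ]
 [577.1  46.8  93. ]] [577.5  93.9  93. ] 94.31129334180572
[[608.7 150.4  93. ]
 [607.9  37.7  93. ]
 [567.2 149.5  93. ]
 [566.3  35.3  93. ]]
[[-0.904  0.429 -0.001]
 [ 0.429  0.904 -0.001]
 [ 0.    -0.001 -1.   ]] [289.03949612 609.65258695 230.64124766]
(array([329., 245., 177.]), array([347., 222., 169.])) (array([433., 184., 174.]), array([431., 187., 175.]))
```

```bash
cat >> h.py <<'E'
def plan(target,ty,n,start=None,phi0=None):
    """rows from (start,tool-y angle deg phi0) to target with tool-y angle ty, n rows, tool down"""
    s=env.sense();p=np.array(s["position"] if start is None else start,float)
    Y=R.from_quat(s["tcp_rot"]).as_matrix()[:,1]
    a=np.degrees(np.arctan2(Y[1],Y[0])) if phi0 is None else phi0
    d=(np.array(target)-p)/n;da=(ty-a)/n;out=[]
    for i in range(n):
        th=np.radians(a+i*da);y=np.array([np.cos(th),np.sin(th),0]);z=np.array([0,0,-1.]);x=np.cross(y,z)
        out.append([round(float(v),3) for v in [d@x/120,d@y/120,d@z/120,0,0,-np.radians(da)/1.5]])
    print(out)
E
python3 - <<'E'
from h import *
a=[289,610,231];b=[289,610,311];c=[480,280,311];d=[500,-60,311];e=[399,-285,211]
plan(b,64.6,2,a,64.6);plan(c,35,9,b,64.6);plan(d,0,9,c,35);plan(e,-21.7,7,d,0)
E
```

```text
[[0.0, 0.0, -0.333, 0.0, 0.0, -0.0], [0.0, 0.0, -0.333, 0.0, 0.0, -0.0]]
[[-0.291, -0.2, 0.0, 0.0, 0.0, 0.038], [-0.302, -0.183, 0.0, 0.0, 0.0, 0.038], [-0.312, -0.166, 0.0, 0.0, 0.0, 0.038], [-0.321, -0.147, 0.0, 0.0, 0.0, 0.038], [-0.329, -0.129, 0.0, 0.0, 0.0, 0.038], [-0.336, -0.11, 0.0, 0.0, 0.0, 0.038], [-0.341, -0.09, 0.0, 0.0, 0.0, 0.038], [-0.346, -0.07, 0.0, 0.0, 0.0, 0.038], [-0.349, -0.051, 0.0, 0.0, 0.0, 0.038]]
[[-0.269, -0.165, 0.0, 0.0, 0.0, 0.045], [-0.279, -0.147, 0.0, 0.0, 0.0, 0.045], [-0.288, -0.128, 0.0, 0.0, 0.0, 0.045], [-0.296, -0.108, 0.0, 0.0, 0.0, 0.045], [-0.303, -0.087, 0.0, 0.0, 0.0, 0.045], [-0.308, -0.067, 0.0, 0.0, 0.0, 0.045], [-0.312, -0.046, 0.0, 0.0, 0.0, 0.045], [-0.314, -0.024, 0.0, 0.0, 0.0, 0.045], [-0.315, -0.003, 0.0, 0.0, 0.0, 0.045]]
[[-0.268, -0.12, 0.119, 0.0, 0.0, 0.036], [-0.274, -0.106, 0.119, 0.0, 0.0, 0.036], [-0.279, -0.091, 0.119, 0.0, 0.0, 0.036], [-0.284, -0.075, 0.119, 0.0, 0.0, 0.036], [-0.287, -0.06, 0.119, 0.0, 0.0, 0.036], [-0.29, -0.044, 0.119, 0.0, 0.0, 0.036], [-0.292, -0.029, 0.119, 0.0, 0.0, 0.036]]
```

jog_arm(
  series=[
    [[0, 0, -0.33, 0, 0, 0], [0, 0, -0.33, 0, 0, 0], [-0.29, -0.2, 0, 0, 0, 0.038], [-0.3, -0.18, 0, 0, 0, 0.038], [-0.31, -0.17, 0, 0, 0, 0.038], [-0.32, -0.15, 0, 0, 0, 0.038], [-0.33, -0.13, 0, 0, 0, 0.038], [-0.34, -0.11, 0, 0, 0, 0.038], [-0.34, -0.09, 0, 0, 0, 0.038], [-0.35, -0.07, 0, 0, 0, 0.038], [-0.35, -0.05, 0, 0, 0, 0.038]],
  ],
)

```text
t: 1.4
position: [481.4, 277.8, 310.7]
tcp_rot: [0.461, 0.887, 0.0, 0.0]
ft_force: [0.3, 0.6, -0.1]
opening: 85.8
grip_force: 0.0
```

jog_arm(
  series=[
    [[-0.27, -0.165, 0, 0, 0, 0.045], [-0.28, -0.15, 0, 0, 0, 0.045], [-0.29, -0.13, 0, 0, 0, 0.045], [-0.295, -0.11, 0, 0, 0, 0.045], [-0.3, -0.09, 0, 0, 0, 0.045], [-0.31, -0.07, 0, 0, 0, 0.045], [-0.31, -0.045, 0, 0, 0, 0.045], [-0.315, -0.025, 0, 0, 0, 0.045], [-0.315, 0, 0, 0, 0, 0.045], [0, 0, 0, 0, 0, 0]],
  ],
)

```text
t: 2.4
position: [501.6, -64.6, 310.4]
tcp_rot: [0.707, 0.708, -0.001, 0.0]
ft_force: [0.2, 1.2, -0.1]
opening: 85.2
grip_force: 0.0
```

jog_arm(
  series=[
    [[-0.27, -0.12, 0.119, 0, 0, 0.036], [-0.275, -0.105, 0.119, 0, 0, 0.036], [-0.28, -0.09, 0.119, 0, 0, 0.036], [-0.285, -0.075, 0.119, 0, 0, 0.036], [-0.29, -0.06, 0.119, 0, 0, 0.036], [-0.29, -0.045, 0.119, 0, 0, 0.036], [-0.29, -0.03, 0.119, 0, 0, 0.036], [0, 0, 0, 0, 0, 0], [0, 0, 0, 0, 0, 0]],
  ],
)

```text
t: 3.3
position: [402.2, -287.0, 210.3]
tcp_rot: [0.825, 0.565, 0.0, -0.001]
ft_force: [-0.3, -0.2, 0.4]
opening: 85.5
grip_force: 0.0
```

```bash
python3 - <<'E'
from h import *
s=env.sense();print(s["t"],s["position"].round(1),R.from_quat(s["tcp_rot"]).as_matrix().round(3))
c=cam("wrist");f=cv2.cvtColor(c["frame"],cv2.COLOR_RGB2BGR);cv2.imwrite("pics/w1.png",f)
np.savez("w1.npz",**{k:c[k] for k in("frame","Rw","e","fx","fy","cx","cy")})
E
```

```text
3.3 [ 402.2 -287.   210.3] [[ 0.363  0.932 -0.   ]
 [ 0.932 -0.363  0.001]
 [ 0.001 -0.001 -1.   ]]
```

View pics/w1.png

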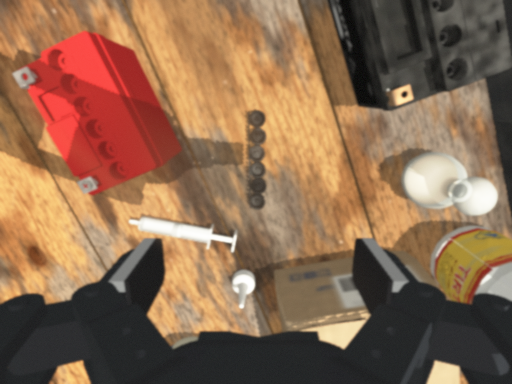

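The wrist view shows the strip as a vertical row of cups from about (257,118) to (257,201), almost centred across the fingers.

```bash
python3 - <<'E'
from h import *
c=dict(np.load("w1.npz"))
p=dark(c,(238,104,276,214),85);print(len(p),p.min(0),p.max(0),line(cast(c,p,8)))
P=cast(c,[(257,118),(257,201)],11);print(P.round(1),P.mean(0),np.linalg.norm(P[1]-P[0]))
E
```

```text
326 [249 167] [264 207] (array([ 389.4, -312.1]), array([47., 17.]), 21.8)
[[ 418.  -240.7   11. ]
 [ 384.4 -326.5   11. ]] [ 401.20721622 -283.56881325   11.        ] 92.16648884274379
```

jog_arm(
  series=[
    [[0.023, -0.018, 0.25, 0, 0, 0], [0, 0, 0.25, 0, 0, 0], [0, 0, 0.25, 0, 0, 0], [0, 0, 0.25, 0, 0, 0], [0, 0, 0.15, 0, 0, 0], [0, 0, 0, 0, 0, 0], [0, 0, 0, 0, 0, 0]],
  ],
  grip=0.2,
)

```text
t: 4.05
position: [402.4, -283.4, 73.5]
tcp_rot: [0.825, 0.566, 0.0, 0.001]
ft_force: [0.2, -0.4, 0.1]
opening: 33.9
grip_force: 0.0
```

```bash
python3 - <<'E'
from h import *
s=env.sense();print(s["t"],s["position"].round(1),R.from_quat(s["tcp_rot"]).as_matrix().round(3),s["opening"])
c=cam("wrist");f=cv2.cvtColor(c["frame"],cv2.COLOR_RGB2BGR);cv2.imwrite("pics/w2.png",f)
np.savez("w2.npz",**{k:c[k] for k in("frame","Rw","e","fx","fy","cx","cy")})
E
```

```text
4.05 [ 402.4 -283.4   73.5] [[ 0.36   0.933  0.001]
 [ 0.933 -0.36  -0.001]
 [-0.     0.001 -1.   ]] 33.89590254961705
```

View pics/w2.png

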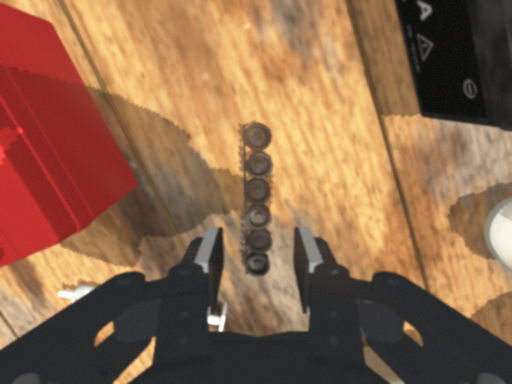

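The strip sits between the fingers, with end cups at (258,135) and (257,264).

```bash
python3 - <<'E'
from h import *
c=dict(np.load("w2.npz"));s=env.sense();T=R.from_quat(s["tcp_rot"]).as_matrix()
P=cast(c,[(258,135),(257,264)],11);print(P.round(1),P.mean(0),np.linalg.norm(P[1]-P[0]),"in tool",((P.mean(0)-s["position"])@T).round(1),((P[0]-P[1])@T).round(1))
E
```

```text
[[ 418.3 -240.2   11. ]
 [ 384.2 -326.2   11. ]] [ 401.24188401 -283.21159202   11.        ] 92.51044886397557 in tool [ 0.4 -1.8 63.3] [92.5  0.8 -0.1]
```

jog_arm(
  series=[
    [[0, -0.012, 0.2, 0, 0, 0], [0, 0, 0.2, 0, 0, 0], [0, 0, 0.1, 0, 0, 0], [0, 0, 0.06, 0, 0, 0], [0, 0, 0.02, 0, 0, 0], [0, 0, 0, 0, 0, 0], [0, 0, 0, 0, 0, 0]],
  ],
)

```text
t: 4.8
position: [400.6, -284.0, 3.9]
tcp_rot: [0.825, 0.565, 0.0, 0.001]
ft_force: [0.2, -0.3, 1.1]
opening: 34.3
grip_force: 0.0
```

jog_arm(
  series=[
    [[0, 0, 0, 0, 0, 0], [0, 0, 0, 0, 0, 0], [0, 0, 0, 0, 0, 0], [0, 0, 0, 0, 0, 0]],
  ],
  grip=0.48,
)

```text
t: 5.2
position: [400.1, -283.6, 3.2]
tcp_rot: [0.825, 0.565, 0.0, 0.0]
ft_force: [0.3, 0.9, 0.1]
opening: 22.2
grip_force: 0.1
```

jog_arm(
  series=[
    [[0, 0, 0, 0, 0, 0], [0, 0, 0, 0, 0, 0], [0, 0, 0, 0, 0, 0], [0, 0, 0, 0, 0, 0]],
  ],
  grip=0.54,
)

```text
t: 5.6
position: [400.0, -283.4, 3.0]
tcp_rot: [0.825, 0.565, 0.0, 0.0]
ft_force: [0.7, 0.5, 0.6]
opening: 19.6
grip_force: 0.2
```

jog_arm(
  series=[
    [[0, 0, 0, 0, 0, 0], [0, 0, 0, 0, 0, 0], [0, 0, 0, 0, 0, 0]],
  ],
  grip=0.56,
)

```text
t: 5.9
position: [400.0, -283.5, 3.0]
tcp_rot: [0.825, 0.565, -0.0, 0.0]
ft_force: [0.4, 0.2, 0.9]
opening: 18.5
grip_force: 2.1
```

jog_arm(
  series=[
    [[0, 0, 0, 0, 0, 0], [0, 0, 0, 0, 0, 0], [0, 0, 0, 0, 0, 0]],
  ],
  grip=0.58,
)

```text
t: 6.2
position: [400.0, -283.4, 3.0]
tcp_rot: [0.825, 0.565, -0.0, 0.0]
ft_force: [-0.7, 0.3, 0.1]
opening: 18.0
grip_force: 6.7
```

jog_arm(
  series=[
    [[0, 0, 0, 0, 0, 0], [0, 0, 0, 0, 0, 0], [0, 0, 0, 0, 0, 0]],
  ],
  grip=0.61,
)

```text
t: 6.5
position: [400.0, -283.5, 3.1]
tcp_rot: [0.825, 0.565, -0.0, 0.0]
ft_force: [0.1, 0.7, 3.2]
opening: 17.2
grip_force: 21.4
```

jog_arm(
  series=[
    [[0, 0, 0, 0, 0, 0], [0, 0, 0, 0, 0, 0], [0, 0, 0, 0, 0, 0]],
  ],
  grip=0.64,
)

```text
t: 6.8
position: [400.0, -283.5, 3.2]
tcp_rot: [0.825, 0.565, 0.0, 0.0]
ft_force: [-0.3, 0.7, 4.6]
opening: 16.4
grip_force: 39.2
```

jog_arm(
  series=[
    [[0, 0, 0, 0, 0, 0], [0, 0, 0, 0, 0, 0], [0, 0, -0.02, 0, 0, 0], [0, 0, -0.05, 0, 0, 0], [0, 0, -0.1, 0, 0, 0], [0, 0, -0.2, 0, 0, 0], [0, 0, -0.3, 0, 0, 0], [0, 0, -0.3, 0, 0, 0], [0, 0, -0.3, 0, 0, 0], [0, 0, -0.3, 0, 0, 0], [0, 0, -0.1, 0, 0, 0], [0, 0, 0, 0, 0, 0]],
  ],
  grip=0.615,
)

```text
t: 8.0
position: [400.9, -284.4, 206.1]
tcp_rot: [0.825, 0.565, 0.0, 0.003]
ft_force: [-0.1, 0.0, -0.3]
opening: 16.5
grip_force: 31.4
```

```bash
python3 - <<'E'
from h import *
s=env.sense();print(s["position"].round(1));plan([577.5,94,s["position"][2]],-0.4,13)
E
```

```text
[ 400.9 -284.4  206.1]
[[0.267, 0.018, 0.0, 0.0, 0.0, -0.019], [0.266, 0.025, 0.0, 0.0, 0.0, -0.019], [0.266, 0.033, 0.0, 0.0, 0.0, -0.019], [0.265, 0.04, 0.0, 0.0, 0.0, -0.019], [0.263, 0.047, 0.0, 0.0, 0.0, -0.019], [0.262, 0.055, 0.0, 0.0, 0.0, -0.019], [0.26, 0.062, 0.0, 0.0, 0.0, -0.019], [0.259, 0.069, 0.0, 0.0, 0.0, -0.019], [0.256, 0.077, 0.0, 0.0, 0.0, -0.019], [0.254, 0.084, 0.0, 0.0, 0.0, -0.019], [0.252, 0.091, 0.0, 0.0, 0.0, -0.019], [0.249, 0.098, 0.0, 0.0, 0.0, -0.019], [0.246, 0.105, 0.0, 0.0, 0.0, -0.019]]
```

jog_arm(
  series=[
    [[0.13, 0.01, 0, 0, 0, -0.01], [0.27, 0.023, 0, 0, 0, -0.019], [0.27, 0.03, 0, 0, 0, -0.02], [0.265, 0.037, 0, 0, 0, -0.02], [0.265, 0.045, 0, 0, 0, -0.02], [0.262, 0.053, 0, 0, 0, -0.02], [0.26, 0.06, 0, 0, 0, -0.02], [0.26, 0.068, 0, 0, 0, -0.02], [0.257, 0.075, 0, 0, 0, -0.02], [0.255, 0.083, 0, 0, 0, -0.02], [0.252, 0.09, 0, 0, 0, -0.02], [0.25, 0.098, 0, 0, 0, -0.02]],
  ],
)

```text
t: 9.2
position: [554.7, 53.6, 200.3]
tcp_rot: [0.716, 0.698, -0.002, -0.002]
ft_force: [0.4, -0.3, 0.1]
opening: 16.4
grip_force: 31.4
```

jog_arm(
  series=[
    [[0.246, 0.1, 0, 0, 0, -0.019], [0.12, 0.05, 0, 0, 0, 0], [0, 0, 0, 0, 0, 0], [0, 0, 0, 0, 0, 0]],
  ],
)

```text
t: 9.6
position: [573.7, 95.3, 202.0]
tcp_rot: [0.707, 0.708, -0.001, -0.001]
ft_force: [0.4, -0.4, -0.4]
opening: 16.4
grip_force: 31.4
```

```bash
python3 - <<'E'
from h import *
s=env.sense();print(s["t"],s["position"].round(1),R.from_quat(s["tcp_rot"]).as_matrix().round(3),s["opening"],s["grip_force"])
c=cam("wrist");f=cv2.cvtColor(c["frame"],cv2.COLOR_RGB2BGR);cv2.imwrite("pics/w3.png",f)
np.savez("w3.npz",**{k:c[k] for k in("frame","Rw","e","fx","fy","cx","cy")})
E
```

```text
9.6 [573.7  95.3 202. ] [[-0.001  1.    -0.003]
 [ 1.     0.001 -0.001]
 [-0.001 -0.003 -1.   ]] 16.384836367256334 31.36765167117119
```

View pics/w3.png

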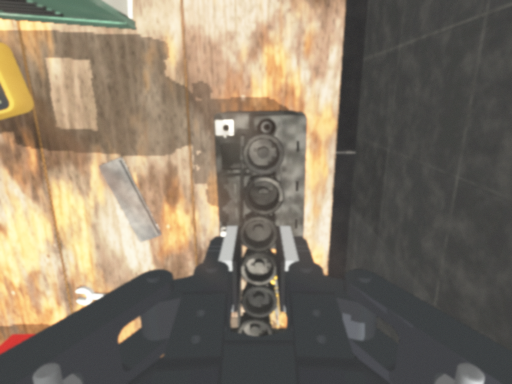

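The strip is held, with cups from (264,152) down to (254,330). The battery's end shows a terminal at (225,128) and one hole at (267,127). I'll zoom in and measure.

```bash
python3 - <<'E'
from h import *
c=dict(np.load("w3.npz"));s=env.sense();T=R.from_quat(s["tcp_rot"]).as_matrix()
f=cv2.cvtColor(c["frame"],cv2.COLOR_RGB2BGR)
z=cv2.resize(f[90:240,190:330],None,fx=4,fy=4,interpolation=2)
z=cv2.convertScaleAbs(z,alpha=1.7,beta=20);cv2.imwrite("pics/w3z.png",z)
P=cast(c,[(267,127)],93);print("hole",P.round(1))
E=cast(c,[(304,112),(303,200)],93);print("back edge",E.round(1))
S=cast(c,[(264,152),(263,193),(259,232),(258,267),(259,299)],s["position"][2]+7);print(S.round(1),((S-s["position"])@T).round(1))
E
```

```text
hole [[579.7 142.6  93. ]]
back edge [[608.3 154.   93. ]
 [610.2  82.5  93. ]]
[[575.7 142.1 209.4]
 [575.3 123.7 209.4]
 [573.5 104.9 209.4]
 [573.1  86.8 209.4]
 [573.6  69.1 209.4]] [[ 47.2   1.8  -7. ]
 [ 28.8   1.4  -7. ]
 [ 10.   -0.3  -7. ]
 [ -8.1  -0.8  -7. ]
 [-25.7  -0.3  -7. ]]
```

View pics/w3z.png

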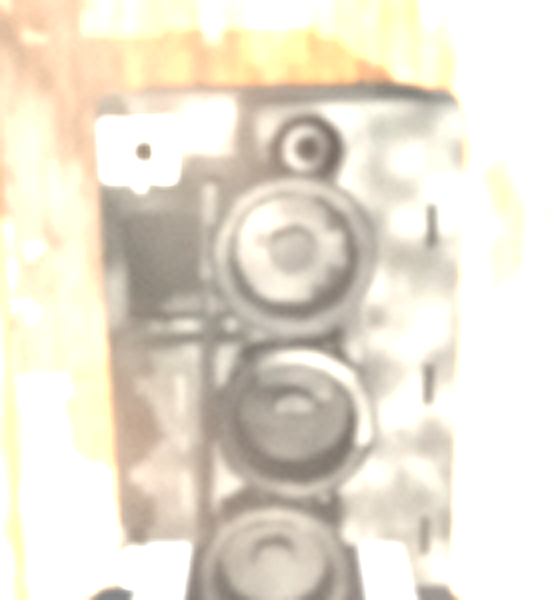

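The hole row is at x≈578.5, and the deck spans x≈567–610, so its centre is about 588. Aiming at x≈583, y≈95 suits both. The strip is nearly centred in the hand, turned about 1.6°.

jog_arm(
  series=[
    [[-0.011, 0.078, 0, 0, 0, -0.018], [0, 0, 0.15, 0, 0, 0], [0, 0, 0.2, 0, 0, 0], [0, 0, 0.2, 0, 0, 0], [0, 0, 0.12, 0, 0, 0], [0, 0, 0.06, 0, 0, 0], [0, 0, 0.03, 0, 0, 0], [0, 0, 0, 0, 0, 0], [0, 0, 0, 0, 0, 0], [0, 0, 0, 0, 0, 0]],
  ],
)

```text
t: 10.65
position: [584.8, 94.6, 113.4]
tcp_rot: [0.697, 0.717, 0.001, 0.001]
ft_force: [1.0, -0.4, -0.1]
opening: 16.3
grip_force: 31.4
```

```bash
python3 - <<'E'
from h import *
s=env.sense();print(s["t"],s["position"].round(2),R.from_quat(s["tcp_rot"]).as_matrix().round(3),s["opening"],s["grip_force"],s["ft_force"])
c=cam("wrist");f=cv2.cvtColor(c["frame"],cv2.COLOR_RGB2BGR)
t=cam("scene");g=cv2.cvtColor(t["frame"],cv2.COLOR_RGB2BGR)
cv2.imwrite("pics/w4.png",np.hstack([cv2.resize(f[60:330,150:360],(420,540)),cv2.resize(g[100:190,160:220+3],(378,540),interpolation=2)]))
E
```

```text
10.65 [584.77  94.61 113.43] [[-0.029  1.     0.002]
 [ 1.     0.029 -0.   ]
 [-0.     0.002 -1.   ]] 16.310811804872067 31.363889425992966 [ 1.04258276 -0.44236889 -0.11671961]
```

View pics/w4.png

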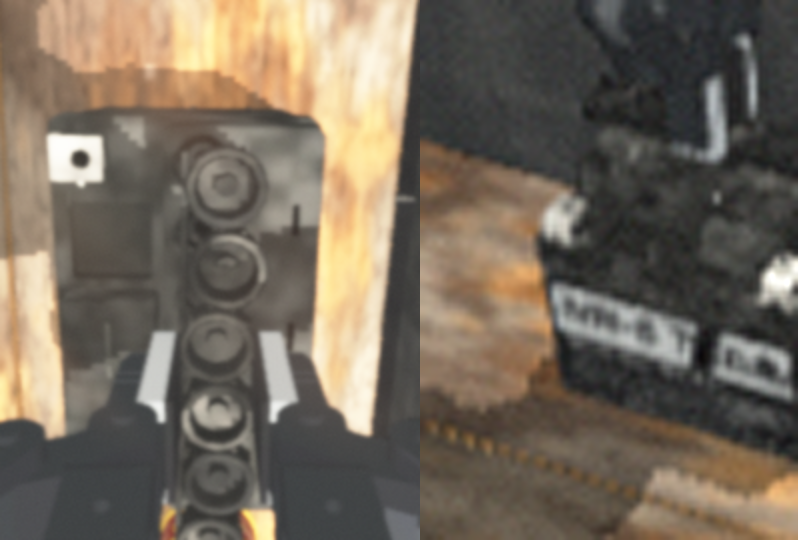

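The strip hangs just above the deck, parallel to the row and a few mm behind the holes as intended. I'll lower it gently.

jog_arm(
  series=[
    [[0, -0.013, 0.04, 0, 0, 0], [0, 0, 0.04, 0, 0, 0], [0, 0, 0.03, 0, 0, 0], [0, 0, 0.01, 0, 0, 0], [0, 0, 0, 0, 0, 0], [0, 0, 0, 0, 0, 0], [0, 0, 0, 0, 0, 0]],
  ],
)

```text
t: 11.45
position: [582.6, 94.5, 98.0]
tcp_rot: [0.697, 0.717, 0.0, 0.0]
ft_force: [-0.3, -0.2, 0.5]
opening: 16.5
grip_force: 31.4
```

jog_arm(
  series=[
    [[0, 0, 0.006, 0, 0, 0], [0, 0, 0, 0, 0, 0], [0, 0, 0, 0, 0, 0]],
  ],
)

```text
t: 11.75
position: [582.4, 94.5, 97.1]
tcp_rot: [0.697, 0.717, 0.0, 0.0]
ft_force: [0.6, 0.2, -0.9]
opening: 16.6
grip_force: 31.4
```

jog_arm(
  series=[
    [[0, 0, 0.004, 0, 0, 0], [0, 0, 0, 0, 0, 0], [0, 0, 0, 0, 0, 0]],
  ],
)

```text
t: 12.05
position: [582.4, 94.5, 96.6]
tcp_rot: [0.697, 0.717, -0.0, -0.0]
ft_force: [-0.4, 1.0, 0.1]
opening: 16.1
grip_force: 31.4
```

jog_arm(
  series=[
    [[0, 0, 0.003, 0, 0, 0], [0, 0, 0, 0, 0, 0], [0, 0, 0, 0, 0, 0]],
  ],
)

```text
t: 12.35
position: [582.4, 94.5, 96.2]
tcp_rot: [0.697, 0.717, -0.0, 0.0]
ft_force: [-0.6, -0.2, -0.6]
opening: 16.5
grip_force: 31.4
```

jog_arm(
  series=[
    [[0, 0, 0.003, 0, 0, 0], [0, 0, 0, 0, 0, 0], [0, 0, 0, 0, 0, 0]],
  ],
)

```text
t: 12.65
position: [582.4, 94.5, 96.1]
tcp_rot: [0.697, 0.717, -0.0, 0.0]
ft_force: [-0.2, 0.1, 1.3]
opening: 16.8
grip_force: 31.6
```

jog_arm(
  series=[
    [[0, 0, 0.003, 0, 0, 0], [0, 0, 0, 0, 0, 0], [0, 0, 0, 0, 0, 0]],
  ],
)

```text
t: 12.95
position: [582.5, 94.5, 96.1]
tcp_rot: [0.697, 0.717, -0.0, 0.0]
ft_force: [-3.6, -1.2, 5.3]
opening: 16.8
grip_force: 31.9
```

Contact shows at z≈96.1 with about 5 N, so I'll release in steps.

jog_arm(
  series=[
    [[0, 0, -0.002, 0, 0, 0], [0, 0, 0, 0, 0, 0], [0, 0, 0, 0, 0, 0]],
  ],
  grip=0.58,
)

```text
t: 13.25
position: [582.6, 94.6, 95.9]
tcp_rot: [0.697, 0.717, 0.0, 0.0]
ft_force: [-1.4, 0.5, 3.7]
opening: 17.4
grip_force: 6.3
```

jog_arm(
  series=[
    [[0, 0, 0, 0, 0, 0], [0, 0, 0, 0, 0, 0], [0, 0, 0, 0, 0, 0], [0, 0, 0, 0, 0, 0]],
  ],
  grip=0.5,
)

```text
t: 13.65
position: [582.2, 94.4, 95.3]
tcp_rot: [0.697, 0.717, -0.0, -0.0]
ft_force: [-0.3, -0.4, 0.0]
opening: 21.4
grip_force: 0.0
```

jog_arm(
  series=[
    [[0, 0, 0, 0, 0, 0], [0, 0, 0, 0, 0, 0], [0, 0, 0, 0, 0, 0], [0, 0, -0.03, 0, 0, 0], [0, 0, -0.05, 0, 0, 0], [0, 0, -0.1, 0, 0, 0], [0, 0, -0.2, 0, 0, 0], [0, 0, -0.3, 0, 0, 0], [0, 0, -0.3, 0, 0, 0], [0, 0, 0, 0, 0, 0], [0, 0, 0, 0, 0, 0]],
  ],
  grip=0.25,
)

```text
t: 14.75
position: [583.2, 94.5, 215.8]
tcp_rot: [0.697, 0.717, 0.001, 0.001]
ft_force: [-0.5, 0.0, -1.1]
opening: 31.7
grip_force: 0.0
```

```bash
python3 - <<'E'
from h import *
s=env.sense();print(s["t"],s["position"].round(2),s["ft_force"])
c=cam("wrist");f=cv2.cvtColor(c["frame"],cv2.COLOR_RGB2BGR)
np.savez("w5.npz",**{k:c[k] for k in("frame","Rw","e","fx","fy","cx","cy")})
cv2.imwrite("pics/w5.png",cv2.resize(f[60:320,160:360],(440,572),interpolation=2))
E
```

```text
14.75 [583.24  94.55 215.76] [-0.49604761  0.01135086 -1.08512847]
```

View pics/w5.png

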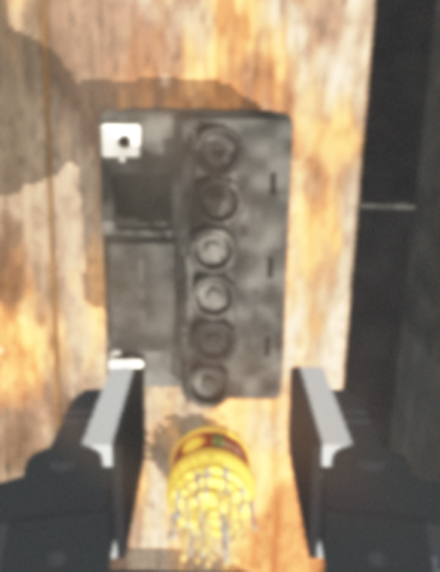

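The strip lies flat on the deck, with end cups at about (218,147) and (209,382) in the crop and the battery's ends at rows 112 and 395. I'll check the centring.

```bash
python3 - <<'E'
from h import *
c=dict(np.load("w5.npz"));u=lambda p:[(160+a/2.2,60+b/2.2) for a,b in p]
S=cast(c,u([(218,147),(209,382)]),104);print(S.round(1),S.mean(0).round(1),np.linalg.norm(S[1]-S[0]))
D=cast(c,u([(180,113),(291,117),(278,396),(180,385)]),93);print(D.round(1),D.mean(0).round(1))
E
```

```text
[[582.5 141.8 104. ]
 [581.5  50.1 104. ]] [582.   95.9 104. ] 91.69651121317833
[[568.2 152.9  93. ]
 [609.4 152.6  93. ]
 [610.4  39.6  93. ]
 [569.7  43.5  93. ]] [589.4  97.2  93. ]
```

```bash
python3 -c "
from bench import env
print(env.close_job())"
```

```text
the job is handed in; nothing more can be done
None
```

I laid the cap strip flat on the smaller battery's deck, about 4 mm from the filler-hole row, aligned within about 2°, and handed the job in; no verdict came back, and the grip read 39 N at most, with about 5 N at touchdown.

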